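# Sort the desk oddments

### The job

Tidy the oddments along the front of the desk into the three holders behind them: the eraser and the pencil sharpener go in the brown leather tray, both binder clips in the grey box, and the memory stick in the round wooden dish. Everything must end up lying flat on the bottom of its holder, the same way up as now and not on top of anything else, so that a hand swept over the rims would touch nothing; leave the mouse and the sticky notes where they are.

Things in the scene. Friction and masses are not known exactly. Their poses are not given: they have to be found in the camera images.
- eraser: Small used eraser, white end in a blue card sleeve, lying flat; 21 (x) x 48 (y) x 12 (z) mm. Origin: centre of its underside; z up. Loose; starts on the desk in the front row.
- sharpener: Small silver metal wedge pencil sharpener, lying flat with its blade up; 15 (x) x 25 (y) x 12 (z) mm. Origin: centre of its underside; z up. Loose; starts on the desk in the front row.
- binder_clip_1: Larger black binder clip lying on one plate, bright wire handles towards its -y; 30 (x) x 52 (y, with the wires) x 18 (z) mm. Origin: centre of that outline, at the underside; the solid black part, the one to grip across x, spans y = +5 to +26 mm (middle y = +15 mm) and is 15 mm high; the wires have no substance. Loose; starts in the front row.
- binder_clip_2: Smaller black binder clip lying on one plate, bright wire handles towards its -y; 24 (x) x 42 (y, with the wires) x 16 (z) mm. Origin: centre of that outline, at the underside; the solid black part, the one to grip across x, spans y = +4 to +21 mm (middle y = +12.5 mm) and is 13 mm high; the wires have no substance. Loose; starts in the front row.
- usb_stick: Black memory stick with a metal plug, lying flat; 17 (x) x 50 (y) x 8 (z) mm. Origin: centre of its underside; z up. Loose; starts in the front row.
- leather_tray: Shallow brown leather tray, fixed; outside 175 (x) x 120 (y) x 17 (z) mm, walls 3 to 4 mm, inner floor 168 x 114 mm at 3 mm height, rim at 17 mm. Origin: centre of its underside; z up.
- clip_box: Grey plastic drawer box, open above, with a small metal label holder on each end, fixed; outside 130 (x) x 110 (y) x 22 (z) mm, walls 3 mm, inner floor 124 x 104 mm at 3 mm height, rim at 22 mm (rounded lip to 24 mm). Origin: centre of its underside; z up.
- round_dish: Round wooden dish, fixed; outside 132 mm across at the rim, 18 mm high, walls 4 mm, flat inner floor about 116 mm across at 4 mm height. Origin: centre of its underside; z up.
- mouse: Black cordless mouse standing to the left of the holders, 100 x 58 x 34 mm; a bystander to be left alone. Origin: centre of its underside.
- sticky_notes: Block of sticky notes, blue over yellow, at the left end of the front row, 76 x 77 x 18 mm; a bystander to be left alone. Origin: centre of its underside.

How it is judged:
By the outcome, as a careful person would: the job done as asked, in the order asked, and still so for the second after the job is handed in, with the robot touching nothing.
It also fails if it takes over 118 s, if anything falls off the work surface, if the arm or the gripper's body presses on something with over 40 N, if the wrist force passes 120 N, or if a joint passes its speed limit or range.

### The arm

A 6-joint arm with a two-finger parallel gripper is mounted at the origin on a cart in front of the work surface, level with it; the furniture and walls round the work are solid. World frame = base frame: x ahead of the robot, y to its left, z up, the work surface at z = 0. Lengths are in m, angles in rad, forces in N, time in s.
With the tool pointing down it reaches from about 0.35 to 0.975 m from the base axis. Payload 4.9 kg.
Tool frame: the origin (TCP) lies midway between the tips of the shut fingers; the grasp point (between the pads) lies 19 mm behind it (robot.grasp_offset is the distance from the TCP to the grasp point, in m); z points along the fingers, y is the line along which they close (so a half turn about z gives the same grasp; the last joint's range is limited). The gripper opens to 85 mm and grips with 20 to 120 N. Pads are 22 mm wide; open, the fingers measure 114 mm over their backs; the gripper's body (76 mm by 85 mm) begins 54 mm behind the grasp point. The pads swing forward as they close: fully open they stand 13 mm farther back than shut.
Start: joints at [-1.462, 0.053, 1.613, -0, 1.476, -0.119], TCP at [0.141, -0.609, 0.231] pointing down, gripper open.
Joint ranges: [-3.01, 3.01], [-1.01, 2.22], [0.06, 2.58], [-1.02, 4.17], [0.09, 2.62], [-3.14, 3.14]. Speed limits (rad/s): [2.57, 2.57, 3.14, 3.14, 3.14, 3.14].

### API

Orientations are given as [roll, pitch, yaw] about the fixed x, y, z axes, in that order (R = Rz(yaw) Ry(pitch) Rx(roll)).
In Python, from rig import monitor, imaging, order, robot gives the robot as it stands.
- The arm moves only by the shell command python3 -m pendant 'ROWS' [FORCE]. ROWS is a JSON object whose one key "increments" holds a list that holds one entry, the list of rows, each a list of 7 numbers: the closure, from -1 (fully open) to 1 (shut), then the shift along the tool's x, y, z in units of 40 mm (1.0 is 40 mm), then the turn, a rotation vector about the tool's x, y, z in units of 6 degrees (1.0 is 6 degrees). In form: {"increments": [[[gripper, dx, dy, dz, rx, ry, rz], ...]]}. A call has 1 to 10 rows; each row shifts and turns the commanded pose from where the row before left it, along the tool's axes as they then stand; what a row does not reach is not made up. A row lasts 1/10 s, in which the tool goes at most 50 mm and 8.59 degrees, less where a joint would pass 70% of its speed; a pose out of reach is approached as far as the arm can. A call is refused whole if a number of a shift passes 1 or a number of a turn 1, either way. A call with a gripper value outside its range is refused whole. The fingers move at their own pace and stop on an object; FORCE is the grip in N (left out, the last holds). Time passes only in rows, so rows that do not move let the fingers close. It gives the time, the measured TCP pose, the force, the opening and the grip force at its end, in the units of the state.
- monitor.read_state(): the state, without advancing time (a new reading comes with each control period).
- imaging.read_camera(name): name is "scene" or "top" or "wrist"; returns the picture (420x560x3 uint8, blue, green, red); there is no depth.
- imaging.camera_info(name): a dict with "intrinsics" (3x3 intrinsics, pixels), "R" (3x3) and "t" (3): a world point X has camera coordinates R X + t; the wrist camera has in their place "mount" (4x4, takes a point from camera to tool coordinates, whose origin is the TCP and whose axes are the flange's). Camera axes: x right, y down, z forward; pixel columns grow to the right and rows downward; lengths in m; the calibration is good to about 2 mm. A picture is of the moment at which its call begins: read the wrist's pose just before it. camera_info takes no time and is no camera call.
- order.hand_in(): hands the job in; it is judged then, once.
The state is a dict: "time_s": time; "joint_positions": joint angles; "qvel": joint speeds; "joint_torque": joint torques, N m; "eef_pos": TCP position; "orientation": TCP orientation; "force": force on the tool from outside, world axes, zero at the start; "wrist_torque": the same for the moment, N m; "opening": finger opening in m; "finger_force": force on a finger pad.
Only numpy, scipy, OpenCV 4.12 (cv2) and the standard library are available. Lean on these libraries where they do the work, as an engineer would, in place of code of your own. Each camera call takes 0.05 s, during which the arm holds its last target. There are 200 camera calls.

## Working session

There is one attempt and no reset: what is moved stays moved. The work goes in short steps, Python scripts to look and compute and a shell command to move; the robot and the scene stay as the last step left them, time stands still between calls to the robot, and variables do not carry over. Pictures are saved under pics/ and viewed, at most 16 in all, crops included, and the job is handed in when it is done.

```bash
mkdir -p pics; ls
cat > h.py <<'E'
import numpy as np, cv2
from rig import monitor, imaging, order, robot
from scipy.spatial.transform import Rotation as Ro
def cam(name,state=None):
    i=imaging.camera_info(name);K=np.array(i["intrinsics"])
    if name!="wrist": return K,np.array(i["R"]),np.array(i["t"])
    T=np.eye(4);T[:3,:3]=Ro.from_euler('xyz',state["orientation"]).as_matrix();T[:3,3]=state["eef_pos"]
    M=np.linalg.inv(T@np.array(i["mount"]));return K,M[:3,:3],M[:3,3]
def ray(c,uv):
    K,R,t=c;d=R.T@np.linalg.inv(K)@np.array([uv[0],uv[1],1.]);return -R.T@t,d/np.linalg.norm(d)
def onz(c,uv,z=0):
    o,d=ray(c,uv);return o+d*(z-o[2])/d[2]
def proj(c,X):
    K,R,t=c;p=K@(R@np.array(X)+t);return p[:2]/p[2]
def tri(rs):
    A=sum(np.eye(3)-np.outer(d,d) for o,d in rs);b=sum((np.eye(3)-np.outer(d,d))@o for o,d in rs);return np.linalg.solve(A,b)
E
python3 - <<'E'
from h import *
np.set_printoptions(precision=3,suppress=True)
s=monitor.read_state();print(s)
for n in("top","scene"):
    cv2.imwrite(f"pics/{n}0.png",imaging.read_camera(n))
    c=cam(n);print(n,c[0],-c[1].T@c[2])
print(imaging.camera_info("wrist"))
E
```

```text
pics
{'time_s': 0.0, 'joint_positions': array([-1.462,  0.053,  1.614,  0.   ,  1.476, -0.119]), 'qvel': array([ 0.002, -0.   , -0.001, -0.   , -0.001, -0.002]), 'joint_torque': array([ -0.001, -39.368, -37.018,  -0.   ,   0.007,  -0.   ]), 'eef_pos': array([ 0.141, -0.608,  0.23 ]), 'orientation': array([-3.14 , -0.   ,  0.228]), 'force': array([-0.242, -0.094, -0.326]), 'wrist_torque': array([-0.02 ,  0.023, -0.016]), 'finger_force': 0.0, 'opening': 0.08540263608536544}
top [[429.073   0.    273.453]
 [  0.    429.073 204.496]
 [  0.      0.      1.   ]] [0.36  0.151 1.115]
scene [[388.956   0.    281.133]
 [  0.    388.956 210.323]
 [  0.      0.      1.   ]] [ 0.145 -0.552  0.459]
{'intrinsics': array([[298.544,   0.   , 283.048],
       [  0.   , 298.544, 207.236],
       [  0.   ,   0.   ,   1.   ]]), 'mount': array([[ 0.   , -0.96 , -0.278,  0.07 ],
       [ 1.   ,  0.001, -0.001,  0.   ],
       [ 0.001, -0.278,  0.96 , -0.142],
       [ 0.   ,  0.   ,  0.   ,  1.   ]])}
```

View pics/top0.png

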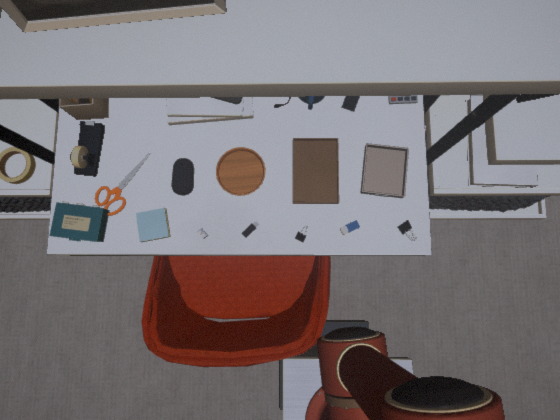

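View pics/scene0.png

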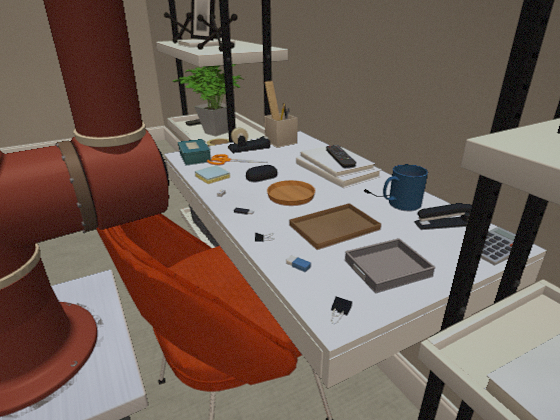

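The top view shows, left to right in the front row: notes (153,225), sharpener (203,233), USB (250,229), clip (302,233), eraser (350,227), clip (406,230). Behind them are the mouse (182,177), dish (241,171), tray (316,171) and box (384,170). The scene view agrees, and a shelf post stands near the right front.

Run:
```python
from h import *
np.set_printoptions(precision=3,suppress=True)
c=cam("top");s=cam("scene")
P=dict(sharp=((203,233),(222,193)),usb=((250,229),(244,211)),clipA=((302,233),(264,237)),eraser=((350,227),(299,264)),clipB=((406,230),(341,307)),dish=((241,171),(291,191)),tray=((316,171),(335,225)),box=((384,170),(389,263)),mouse=((182,177),(262,173)),notes=((153,225),(212,174)))
for k,(a,b) in P.items(): print(k,onz(c,a,.01),tri([ray(c,a),ray(s,b)]))
for p in((48,254),(430,254)):print(onz(c,p))
print(robot.__dict__ if hasattr(robot,'__dict__') else robot)
```

```text
sharp [0.461 0.367 0.01 ] [0.463 0.367 0.003]
usb [0.471 0.245 0.01 ] [0.474 0.245 0.002]
clipA [0.461 0.11  0.01 ] [0.462 0.11  0.002]
eraser [ 0.476 -0.013  0.01 ] [ 0.478 -0.015  0.002]
clipB [ 0.469 -0.156  0.01 ] [ 0.471 -0.158  0.006]
dish [0.625 0.27  0.01 ] [0.625 0.27  0.011]
tray [0.624 0.072 0.01 ] [0.627 0.071 0.005]
box [ 0.626 -0.106  0.01 ] [ 0.628 -0.107  0.009]
mouse [0.61  0.427 0.01 ] [0.612 0.426 0.01 ]
notes [0.482 0.498 0.01 ] [0.483 0.499 0.007]
[0.406 0.776 0.   ]
[ 0.408 -0.217  0.   ]
{}
```

```bash
python3 -m pendant '{"increments": [[[-1,0.52,-0.95,0,0,0,0],[-1,0.52,-0.95,0,0,0,0],[-1,0.52,-0.95,0,0,0,0],[-1,0.52,-0.95,0,0,0,0],[-1,0.52,-0.95,0,0,0,0],[-1,0,0,0,0,0,0.73],[-1,0,0,0,0,0,0.73],[-1,0,0,0,0,0,0.72],[-1,0.8,-1,0,0,0,0],[-1,0.8,-1,0,0,0,0]]]}'
python3 -m pendant '{"increments": [[[-1,0.8,-1,0,0,0,0],[-1,0.8,-1,0,0,0,0],[-1,0.8,-1,0,0,0,0],[-1,0.8,-1,0,0,0,0],[-1,0.8,-1,0,0,0,0],[-1,0.8,-1,0,0,0,0],[-1,0,0,0,0,0,0],[-1,0,0,0,0,0,0]]]}'
```

```text
time_s: 1.1
eef_pos: [0.2619, -0.3215, 0.2308]
orientation: [-3.141, 0.0, -0.004]
force: [1.8, 0.8, -0.7]
opening: 0.0853
finger_force: 0.0
time_s: 1.9
eef_pos: [0.4496, -0.0869, 0.2307]
orientation: [-3.141, 0.002, 0.003]
force: [-0.2, -0.4, -0.7]
opening: 0.085
finger_force: 0.0
```

Run:
```python
from h import *
s=monitor.read_state();im=imaging.read_camera("wrist");cv2.imwrite("pics/w1.png",im)
import pickle;pickle.dump((s,im),open("w1.pkl","wb"))
c=cam("wrist",s)
for p in((.471,-.158,.005),(.478,-.015,.005),(.462,.11,.005),(.628,-.107,.003),(.627,.071,.003)):print(proj(c,p))
```

```text
[341.01471334 161.99952844]
[224.30853584 155.8889319 ]
[123.933368   168.61145979]
[302.06242343  16.88963289]
[138.5188086   17.43419329]
```

View pics/w1.png

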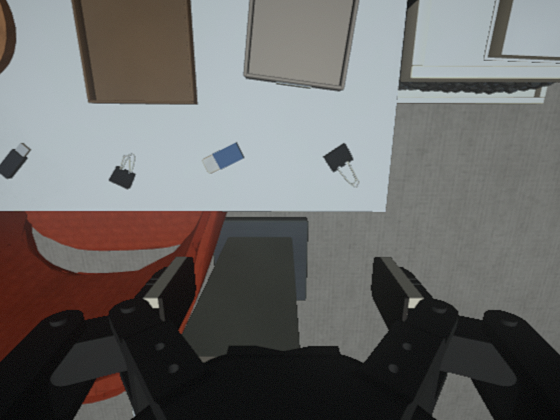

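```bash
python3 -m pendant '{"increments": [[[-1,0.3,-1,0,0,0,0],[-1,0.2,-1,0,0,0,0],[-1,0,-1,0,0,0,0],[-1,0,-1,0,0,0,0],[-1,0,-1,0,0,0,0],[-1,0,-1,0,0,0,0],[-1,0,-1,0,0,0,0],[-1,0,0,0,0,0,0],[-1,0,0,0,0,0,0]]]}'
python3 - <<'E'
from h import *
s=monitor.read_state();im=imaging.read_camera("wrist");cv2.imwrite("pics/w2.png",im)
import pickle;pickle.dump((s,im),open("w2.pkl","wb"))
E
```

```text
time_s: 2.85
eef_pos: [0.4697, 0.1909, 0.2311]
orientation: [3.141, 0.0, -0.001]
force: [0.5, 0.1, 0.3]
opening: 0.0853
finger_force: 0.0
```

View pics/w2.png

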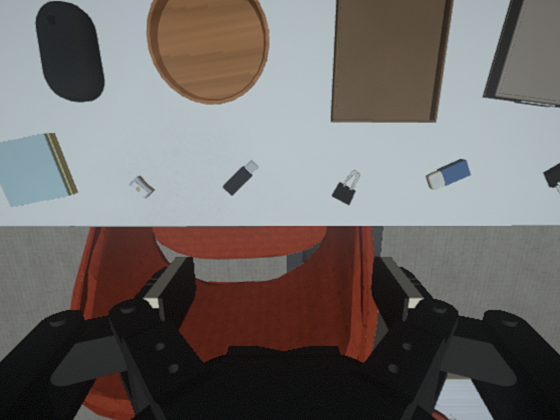

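Wrist view 1 shows clips at (123,177) and (338,157) and the eraser at (223,157). View 2 shows the sharpener (141,187), USB (240,178), clip (346,188), eraser (448,174), dish (208,45), tray (390,62) and the box's left wall at the right edge. I'll measure contours next.

```bash
cat >> h.py <<'E'
def blobs(im,kind,roi):
    hsv=cv2.cvtColor(im,cv2.COLOR_BGR2HSV);g=cv2.cvtColor(im,cv2.COLOR_BGR2GRAY)
    if kind=="dark": m=(g<85)
    else:
        x0,y0,x1,y1=roi;bg=np.median(im[y0:y1,x0:x1].reshape(-1,3),0)
        m=np.abs(im.astype(float)-bg).max(2)>22
    m=m.astype(np.uint8)*255;z=np.zeros_like(m);x0,y0,x1,y1=roi;z[y0:y1,x0:x1]=m[y0:y1,x0:x1]
    if kind!="dark": z=cv2.morphologyEx(z,cv2.MORPH_CLOSE,np.ones((3,3),np.uint8))
    cs,_=cv2.findContours(z,cv2.RETR_EXTERNAL,cv2.CHAIN_APPROX_NONE)
    return [k for k in cs if cv2.contourArea(k)>40]
def rect(c,k,z):
    """contour onto plane z -> world centre, long side, short side, heading of long side (deg)"""
    w=np.array([onz(c,p[0],z)[:2] for p in k])
    (cx,cy),_,_=r=cv2.minAreaRect((w*1000).astype(np.float32));b=cv2.boxPoints(r)
    e=[b[1]-b[0],b[2]-b[1]];e.sort(key=np.linalg.norm);l=e[1]
    return cx,cy,np.linalg.norm(e[1]),np.linalg.norm(e[0]),np.degrees(np.arctan2(l[1],l[0]))%180
E
python3 - <<'E'
from h import *
import pickle
for f,rois in(("w1",[(100,120,385,200)]),("w2",[(90,145,540,215)])):
    s,im=pickle.load(open(f+".pkl","rb"));c=cam("wrist",s)
    for kind in("any","dark"):
        for k in blobs(im,kind,rois[0]):
            M=cv2.moments(k);print(f,kind,np.round([M['m10']/M['m00'],M['m01']/M['m00']],1),np.round(rect(c,k,.008),1))
E
```

```text
w1 any [124.1 172.3] [460.5 106.7  46.9  27.8 147.8]
w1 any [341.8 163. ] [ 464.1 -162.7   56.3   31.6   34.3]
w1 any [226.7 156.1] [475.4 -13.4  49.6  22.3 115.2]
w1 dark [122.1 177.5] [452.1 112.5  26.2  22.5  62. ]
w1 dark [338.  156.9] [ 477.1 -153.7   29.5   22.6  123.1]
w2 any [142.7 185.4] [461.4 367.2  26.8  18.9  42.3]
w2 any [346.2 188.4] [461.5 109.5  42.4  27.2 151.6]
w2 any [239.6 177.6] [472.8 243.6  51.2  18.1 133.9]
w2 any [451.1 172.2] [476.3 -12.2  52.5  25.8 115. ]
w2 dark [343.3 193.4] [452.4 114.4  24.7  19.6  62.9]
w2 dark [237.  180.5] [468.5 248.   35.4  14.8 133.9]
w2 dark [450.4 164.7] [487.9 -14.   33.4   3.6 115.4]
```

```bash
python3 - <<'E'
from h import *
import pickle
np.set_printoptions(precision=4,suppress=True)
S={f:pickle.load(open(f+".pkl","rb"))[0] for f in("w1","w2")}
a,b,t=cam("wrist",S["w1"]),cam("wrist",S["w2"]),cam("top")
print("eraser",tri([ray(a,(226.7,156.1)),ray(b,(451.1,172.2))]))
print("clip2 black",tri([ray(a,(122.1,177.5)),ray(b,(343.3,193.4))]))
print("tray rim corners",tri([ray(a,(89,103)),ray(b,(332,122))]),tri([ray(a,(197,103)),ray(b,(437,122))]))
print("box corner",tri([ray(a,(245,78)),ray(b,(485,97))]))
for n,p,q in(("sharp",(203,233),(142.7,185.4)),("usb",(250,229),(239.6,177.6))):print(n,tri([ray(t,p),ray(b,q)]))
print("clip1",tri([ray(t,(406,228)),ray(cam("scene"),(341,304))]))
E
python3 -m pendant '{"increments": [[[-1,0.15,1,0,0,0,0],[-1,0,1,0,0,0,0],[-1,0,1,0,0,0,0],[-1,0,1,0,0,0,0],[-1,0,1,0,0,0,0],[-1,0,0.1,0,0,0,1],[-1,0,0,0,0,0,1],[-1,0,0,0,0,0,1],[-1,0,0,0,0,0,1],[-1,0,0,0,0,0,1]]]}'
python3 -m pendant '{"increments": [[[-1,0,0,0.5,0,0,1],[-1,0,0,0.5,0,0,1],[-1,0,0,0.5,0,0,1],[-1,0,0,0.5,0,0,1],[-1,0,0,0.5,0,0,1],[-1,0,0,0,0,0,0.8],[-1,0,0,0,0,0,0],[-1,0,0,0,0,0,0]]]}'
cat > look.py <<'E'
import sys,pickle
from h import *
n=sys.argv[1];s=monitor.read_state();im=imaging.read_camera("wrist");cv2.imwrite(f"pics/{n}.png",im);pickle.dump((s,im),open(n+".pkl","wb"))
c=cam("wrist",s);X=[float(v) for v in sys.argv[2:4]];z=float(sys.argv[4]);r=int(sys.argv[5])
print(np.round(s["eef_pos"],4),np.round(np.degrees(s["orientation"]),2))
u,v=proj(c,X+[z]).astype(int);roi=(max(u-r,0),max(v-r,0),min(u+r,560),min(v+r,420))
for kind in("any","dark"):
    for k in blobs(im,kind,roi):
        M=cv2.moments(k);uv=np.array([M['m10'],M['m01']])/M['m00'];print(kind,np.round(uv,1),"rect",np.round(rect(c,k,z),1),"cen",np.round(onz(c,uv,z)[:2]*1000,1))
E
python3 look.py e1 .476 -.013 .008 70
```

```text
eraser [ 0.478  -0.0179  0.0051]
clip2 black [0.451  0.1142 0.0043]
tray rim corners [0.5383 0.134  0.0139] [0.5385 0.0117 0.0122]
box corner [ 0.566  -0.0432  0.0056]
sharp [0.4615 0.368  0.0032]
usb [0.4718 0.245  0.0049]
clip1 [ 0.4746 -0.1565  0.01  ]
time_s: 3.9
eef_pos: [0.475, -0.0142, 0.2313]
orientation: [3.141, -0.0, -0.532]
force: [0.1, -0.2, -0.3]
opening: 0.0853
finger_force: 0.0
time_s: 4.7
eef_pos: [0.4757, -0.0134, 0.1318]
orientation: [-3.141, -0.001, -1.132]
force: [0.1, 0.1, 0.8]
opening: 0.0852
finger_force: 0.0
[ 0.4757 -0.0134  0.1318] [-1.7996e+02 -4.0000e-02 -6.4870e+01]
any [341.9 252.8] rect [409.    5.2  51.1  26.6 118.8] cen [401.4   9.7]
any [282.6 199.2] rect [475.8 -13.2  49.6  21.4 115.2] cen [476.3 -14.5]
dark [342.3 253.4] rect [408.    5.8  49.1  25.6 118.8] cen [400.8  10.1]
```

View pics/e1.png

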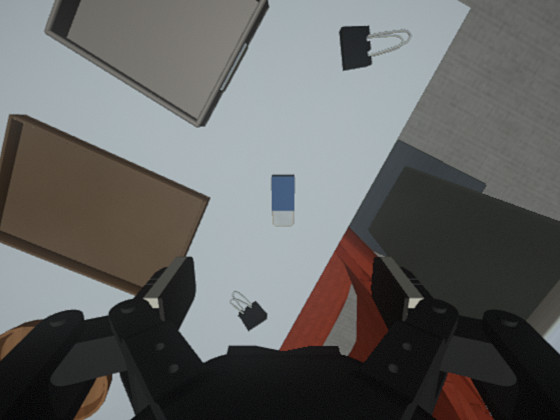

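The close-up shows the eraser at (283,200), with a rectangle of 49.6 x 21.4 mm that matches the given size. The triangulated mid-height is 5 mm, close to half of 12 mm. The TCP is already centred over it, so I'll descend and grip.

```bash
python3 -m pendant '{"increments": [[[-0.2,0,0,0.8,0,0,0],[-0.2,0,0,0.8,0,0,0],[-0.2,0,0,0.8,0,0,0],[-0.2,0,0,0.5,0,0,0],[-0.2,0,0,0.32,0,0,0],[-0.2,0,0,0,0,0,0],[-0.2,0,0,0,0,0,0]]]}' 25
python3 -m pendant '{"increments": [[[1,0,0,0,0,0,0],[1,0,0,0,0,0,0],[1,0,0,0,0,0,0],[1,0,0,0,0,0,0],[1,0,0,0,0,0,0],[1,0,0,0,0,0,0],[1,0,0,0,0,0,0],[1,0,0,0,0,0,0]]]}' 25
```

```text
time_s: 5.45
eef_pos: [0.4765, -0.0123, 0.0035]
orientation: [-3.14, -0.001, -1.131]
force: [0.1, -0.3, 0.5]
opening: 0.0511
finger_force: 0.0
time_s: 6.25
eef_pos: [0.4769, -0.0123, 0.004]
orientation: [-3.14, -0.002, -1.131]
force: [-0.2, 0.4, 7.6]
opening: 0.02
finger_force: 26.3
```

```bash
python3 -m pendant '{"increments": [[[1,0,0,-0.5,0,0,0],[1,0,0,-1,0,0,0],[1,-0.1,-0.7,0,0,0,0],[1,-0.1,-0.7,0,0,0,0],[1,-0.1,-0.8,0,0,0,0],[1,-0.1,-0.8,0,0,0,0],[1,-0.17,-0.67,0,0,0,0],[1,0,0,0,0,0,0],[1,0,0,0,0,0,0]]]}'
python3 -c "
from h import *
cv2.imwrite('pics/e2.png',imaging.read_camera('wrist'))"
```

```text
time_s: 7.15
eef_pos: [0.5984, 0.0712, 0.062]
orientation: [3.14, 0.0, -1.131]
force: [-0.1, 0.1, -1.2]
opening: 0.02
finger_force: 25.5
```

View pics/e2.png

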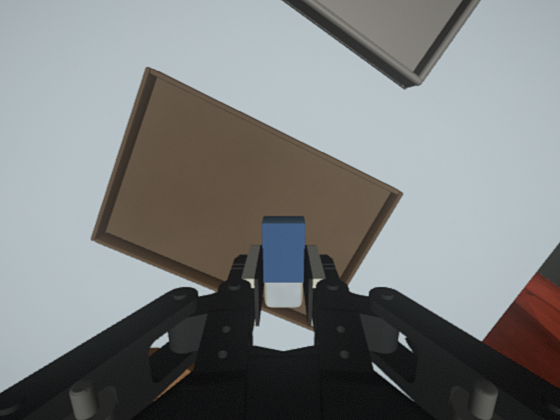

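The eraser is held level over the tray; the tray corners are visible at (148,70), (400,193) and (93,240). I'll lower it.

```bash
python3 -m pendant '{"increments": [[[1,0,0,0.7,0,0,0],[1,0,0,0.4,0,0,0],[1,0,0,0.26,0,0,0],[1,0,0,0,0,0,0],[1,0,0,0,0,0,0]]]}'
python3 -m pendant '{"increments": [[[0.1,0,0,0,0,0,0],[0.1,0,0,0,0,0,0],[0.1,0,0,0,0,0,0],[0.1,0,0,0,0,0,0],[0.1,0,0,-0.5,0,0,0],[0.1,0,0,-1,0,0,0],[-1,0,0,-1,0,0,0],[-1,0,0,0,0,0,0]]]}'
```

```text
time_s: 7.7
eef_pos: [0.5985, 0.0707, 0.0079]
orientation: [3.141, 0.0, -1.132]
force: [-0.3, -0.1, -0.6]
opening: 0.0202
finger_force: 27.0
time_s: 8.5
eef_pos: [0.6035, 0.0711, 0.1158]
orientation: [-3.13, -0.006, -1.131]
force: [0.7, 0.1, 1.6]
opening: 0.0662
finger_force: 0.0
```

```bash
python3 -m pendant '{"increments": [[[-1,-0.91,0,0,0,0,0],[-1,-0.91,0,0,0,0,0],[-1,-0.91,0,0,0,0,0],[-1,-0.91,0,0,0,0,0],[-1,-0.91,0,0,0,0,0],[-1,-0.91,0,0,0,0,0],[-1,-0.91,0,0,0,0,0],[-1,-0.91,0,0,0,0,0],[-1,-0.91,0,0,0,0,0],[-1,0,0,0,0,0,-1]]]}'
python3 -m pendant '{"increments": [[[-1,0,0,0,0,0,-1],[-1,0,0,0,0,0,-1],[-1,0,0,0,0,0,-1],[-1,0,0,0,0,0,-1],[-1,0,0,0,0,0,-1],[-1,0,0,0,0,0,-1],[-1,0,0,0,0,0,-1],[-1,0,0,0,0,0,-1],[-1,0,0,0,0,0,-1],[-1,0,0,0,0,0,-1]]]}' >/dev/null
python3 -m pendant '{"increments": [[[-1,0,0,0,0,0,-1],[-1,0,0,0,0,0,-1],[-1,0,0,0,0,0,-1],[-1,0,0,0,0,0,-1],[-1,0,0,0,0,0,-1],[-1,0,0,0,0,0,-1],[-1,0,0,0,0,0,-0.8],[-1,0,0,0,0,0,0],[-1,0,0,0,0,0,0]]]}'
python3 look.py s1 .4615 .367 .006 40
python3 -c "
import cv2;im=cv2.imread('pics/s1.png');cv2.imwrite('pics/s1c.png',cv2.resize(im[120:280,203:363],None,fx=3,fy=3))"
```

```text
time_s: 9.5
eef_pos: [0.4696, 0.3454, 0.1075]
orientation: [-3.138, 0.035, -0.978]
force: [0.3, -0.5, -0.7]
opening: 0.0854
finger_force: 0.0
time_s: 11.4
eef_pos: [0.4709, 0.3435, 0.1077]
orientation: [-3.109, -0.01, 0.774]
force: [0.7, -0.1, -0.8]
opening: 0.0857
finger_force: 0.0
[0.4709 0.3435 0.1077] [-178.16   -0.58   44.33]
any [260.  193.1] rect [460.5 367.9  26.9  16.   44.7] cen [464.1 368.8]
```

View pics/s1c.png

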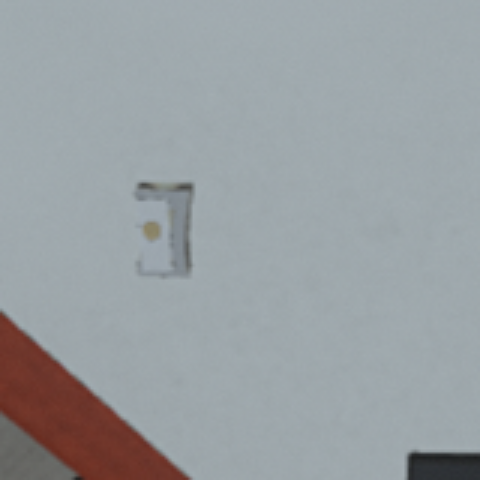

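The crop shows the sharpener's outline from (135,182) to (192,275), i.e. image centre (257.5,196), aligned with the image axes. It measures 26.9 x 16 mm, which matches the given size. I'll check the height and compute the correction, since the hand tilted slightly.

```bash
cat > go.py <<'E'
import sys
from h import *
x,y,z,yaw=map(float,sys.argv[1:5]);s=monitor.read_state()
R=Ro.from_euler('xyz',s["orientation"]);T=Ro.from_euler('xyz',[np.pi,0,np.radians(yaw)])
print("at",np.round(s["eef_pos"],4),np.round(np.degrees(s["orientation"]),1))
d=np.array([x,y,z])-s["eef_pos"]
print("shift now",np.round(R.inv().apply(d)/.04,2),"shift after turn",np.round(T.inv().apply(d)/.04,2),"turn",np.round(np.degrees((R.inv()*T).as_rotvec())/6,2))
E
python3 go.py .4605 .368 .06 44.7
python3 - <<'E'
from h import *
import pickle
r=[ray(cam("wrist",pickle.load(open(f,"rb"))[0]),p) for f,p in(("s1.pkl",(257.5,196)),("w2.pkl",(141,186.5)))]
print(tri(r))
E
```

```text
at [0.4708 0.3435 0.1077] [-178.2   -0.6   44.4]
shift now [ 0.23 -0.58  1.21] shift after turn [ 0.25 -0.62  1.19] turn [-0.31 -0.1  -0.06]
[0.46114905 0.3686984  0.00722348]
```

```bash
python3 -m pendant '{"increments": [[[-1,0,0,0,-0.31,-0.1,-0.06],[-0.2,0,0,0,0,0,0],[-0.2,0.25,-0.62,0.6,0,0,0],[-0.2,0,0,0.6,0,0,0],[-0.2,0,0,0,0,0,0],[-0.2,0,0,0,0,0,0]]]}' >/dev/null;  python3 go.py .461 .3683 .0035 44.7
```

```text
at [0.4602 0.3679 0.0596] [1.80e+02 1.00e-01 4.48e+01]
shift now [0.02 0.01 1.4 ] shift after turn [0.02 0.01 1.4 ] turn [0.   0.01 0.01]
```

```bash
python3 -m pendant '{"increments": [[[-0.2,0.02,0,0.6,0,0,0],[-0.2,0,0,0.5,0,0,0],[-0.2,0,0,0.3,0,0,0],[-0.2,0,0,0,0,0,0],[1,0,0,0,0,0,0],[1,0,0,0,0,0,0],[1,0,0,0,0,0,0],[1,0,0,0,0,0,0],[1,0,0,0,0,0,0],[1,0,0,0,0,0,0]]]}' 25
python3 -m pendant '{"increments": [[[1,0,0,0,0,0,0],[1,0,0,0,0,0,0],[1,0,0,-0.3,0,0,0],[1,0,0,-0.7,0,0,0],[1,0,0,-0.8,0,0,0],[1,0,0,0,0,0,0]]]}'
python3 go.py .678 .071 .075 44.8
```

```text
time_s: 13.05
eef_pos: [0.4622, 0.3694, 0.0056]
orientation: [3.14, -0.003, 0.782]
force: [-0.3, -0.8, 5.6]
opening: 0.0144
finger_force: 26.0
time_s: 13.65
eef_pos: [0.464, 0.3708, 0.0819]
orientation: [3.139, -0.01, 0.782]
force: [1.1, 1.2, 0.4]
opening: 0.0139
finger_force: 25.3
at [0.464  0.3708 0.0819] [179.8  -0.5  44.8]
shift now [-1.49  9.09  0.18] shift after turn [-1.49  9.09  0.17] turn [ 0.03 -0.09  0.  ]
```

```bash
python3 -m pendant '{"increments": [[[1,-0.1,0.6,0,0,-0.09,0],[1,-0.14,0.87,0,0,0,0],[1,-0.14,0.87,0,0,0,0],[1,-0.14,0.87,0,0,0,0],[1,-0.14,0.87,0,0,0,0],[1,-0.14,0.87,0,0,0,0],[1,-0.14,0.87,0,0,0,0],[1,-0.14,0.87,0,0,0,0],[1,-0.14,0.87,0,0,0,0],[1,-0.14,0.87,0,0,0,0]]]}' >/dev/null; python3 -m pendant '{"increments": [[[1,-0.1,0.6,0,0,0,0],[1,0,0,0,0,0,0],[1,0,0,0,0,0,0]]]}'; python3 go.py .678 .071 .0088 44.8
python3 -c "
from h import *
cv2.imwrite('pics/s2.png',imaging.read_camera('wrist'))"
```

```text
time_s: 14.95
eef_pos: [0.6737, 0.0712, 0.0759]
orientation: [-3.141, 0.01, 0.781]
force: [-0.6, 0.3, -0.8]
opening: 0.0141
finger_force: 25.3
at [0.6737 0.0712 0.0759] [-180.     0.6   44.8]
shift now [0.09 0.08 1.68] shift after turn [0.07 0.08 1.68] turn [-0.01  0.1  -0.01]
```

View pics/s2.png

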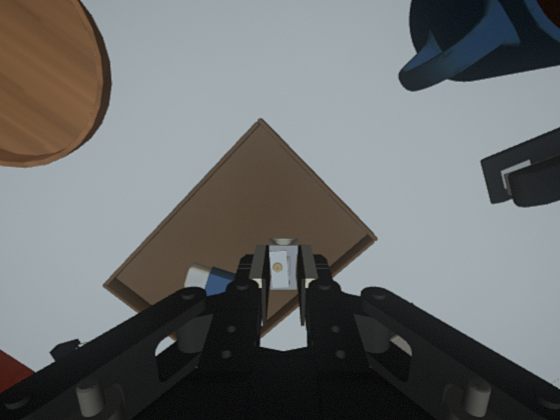

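The sharpener is held level at (282,268) with its screw side up. The eraser lies in the tray at (210,280), well clear. I'll lower and release.

```bash
python3 -m pendant '{"increments": [[[1,0.07,0.08,0.6,0,0.1,0],[1,0,0,0.6,0,0,0],[1,0,0,0.4,0,0,0],[1,0,0,0.07,0,0,0],[1,0,0,0,0,0,0],[1,0,0,0,0,0,0]]]}'; python3 -m pendant '{"increments": [[[0.1,0,0,0,0,0,0],[0.1,0,0,0,0,0,0],[0.1,0,0,0,0,0,0],[0.1,0,0,0,0,0,0],[0.1,0,0,-0.5,0,0,0],[0.1,0,0,-1,0,0,0],[-1,0,0,-1,0,0,0],[-1,0,0,0,0,0,0],[-1,0,0,0,0,0,0]]]}'
python3 go.py .477 -.154 .12 34.3
```

```text
time_s: 15.6
eef_pos: [0.6785, 0.0714, 0.0102]
orientation: [3.14, -0.002, 0.783]
force: [-0.4, -0.4, -1.1]
opening: 0.0142
finger_force: 26.4
time_s: 16.5
eef_pos: [0.6793, 0.0709, 0.1118]
orientation: [3.138, -0.004, 0.782]
force: [-0.5, 0.4, 0.1]
opening: 0.0796
finger_force: 0.0
at [0.6793 0.0709 0.1118] [179.8  -0.2  44.8]
shift now [-7.55  0.42 -0.23] shift after turn [-7.35  1.79 -0.2 ] turn [ 0.03 -0.04  1.75]
```

```bash
python3 -m pendant '{"increments": [[[-1,-0.84,0.05,0,0,0,0],[-1,-0.84,0.05,0,0,0,0],[-1,-0.84,0.05,0,0,0,0],[-1,-0.84,0.05,0,0,0,0],[-1,-0.84,0.05,0,0,0,0],[-1,-0.84,0.05,0,0,0,0],[-1,-0.84,0.05,0,0,0,0],[-1,-0.84,0.05,0,0,0,0],[-1,-0.84,0.02,0,0,0,0.8],[-1,0,0,0,0,0,0.9]]]}' >/dev/null; python3 -m pendant '{"increments": [[[-1,0,0,0,0,0,0],[-1,0,0,0,0,0,0]]]}'
python3 go.py .477 -.154 .09 34.3
python3 look.py c1 .47 -.16 .012 70
```

```text
time_s: 17.7
eef_pos: [0.4749, -0.1537, 0.1081]
orientation: [-3.14, -0.0, 0.606]
force: [0.4, 0.1, -0.5]
opening: 0.0854
finger_force: 0.0
at [ 0.4749 -0.1537  0.1081] [-179.9   -0.    34.7]
shift now [0.04 0.04 0.45] shift after turn [0.04 0.04 0.45] turn [-0.02 -0.    0.07]
[ 0.4749 -0.1537  0.1081] [-1.799e+02 -1.000e-02  3.473e+01]
any [236.8 273.2] rect [ 412.1 -157.9   56.7   37.1  124.8] cen [ 402.3 -153.7]
any [340.2 267.7] rect [ 460.4 -215.9   52.8   39.5   38.6] cen [ 458.9 -225.7]
any [285.  214.5] rect [ 465.4 -161.9   55.3   30.5   33.9] cen [ 471.4 -157.6]
dark [285.1 204.3] rect [ 478.3 -153.2   29.    22.4  124.8] cen [ 478.8 -152.6]
```

View pics/c1.png

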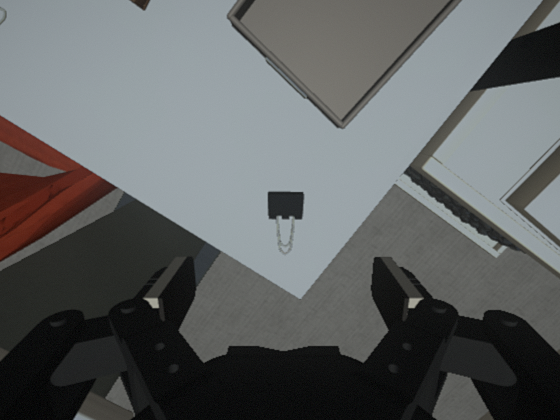

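The larger clip's black part is at (285,204), 29 x 22 mm, with its wires pointing down at (286,240). The box rim corners are at (342,127) and (232,14).

```bash
python3 - <<'E'
from h import *
import pickle
np.set_printoptions(precision=4,suppress=True)
a,b=[cam("wrist",pickle.load(open(f,"rb"))[0]) for f in("c1.pkl","w1.pkl")]
for n,p,q in(("clip",(285.1,204.3),(338,156.9)),("box near",(342,127),(340,90)),("box left",(232,14),(245,78))):print(n,tri([ray(a,p),ray(b,q)]),onz(a,p,.022)-onz(b,q,.022))
E
python3 go.py .4780 -.1535 .0035 34.4
```

```text
clip [ 0.4774 -0.1537  0.0056] [ 0.0018 -0.0004 -0.    ]
box near [ 0.5744 -0.1905 -0.2128] [ 0.0015 -0.0028 -0.    ]
box left [ 0.5669 -0.0454  0.0215] [ 0.0054 -0.0011 -0.    ]
at [ 0.4752 -0.1536  0.1084] [-179.9   -0.    34.7]
shift now [0.06 0.04 2.62] shift after turn [0.06 0.04 2.62] turn [-0.01 -0.    0.06]
```

```bash
python3 -m pendant '{"increments": [[[-0.4,0.06,0.04,0.7,0,0,0.06],[-0.4,0,0,0.7,0,0,0],[-0.4,0,0,0.7,0,0,0],[-0.4,0,0,0.4,0,0,0],[-0.4,0,0,0.12,0,0,0],[-0.4,0,0,0,0,0,0],[-0.4,0,0,0,0,0,0]]]}'
python3 -m pendant '{"increments": [[[1,0,0,0,0,0,0],[1,0,0,0,0,0,0],[1,0,0,0,0,0,0],[1,0,0,0,0,0,0],[1,0,0,0,0,0,0],[1,0,0,0,0,0,0],[1,0,0,0,0,0,0]]]}' 25
python3 -m pendant '{"increments": [[[1,0,0,-0.3,0,0,0],[1,0,0,-0.7,0,0,0],[1,0,0,-0.8,0,0,0],[1,0,0,0,0,0,0]]]}'
python3 - <<'E'
from h import *
import pickle
a=cam("wrist",pickle.load(open("c1.pkl","rb"))[0])
print(onz(a,(342,127),.022),onz(a,(232,14),.022))
E
python3 go.py .665 -.105 .08 34.4
```

```text
time_s: 18.45
eef_pos: [0.4795, -0.1542, 0.0056]
orientation: [3.14, -0.002, 0.599]
force: [0.1, 0.3, 0.1]
opening: 0.0599
finger_force: 0.0
time_s: 19.15
eef_pos: [0.4795, -0.1545, 0.0059]
orientation: [3.14, -0.002, 0.598]
force: [-0.7, 1.7, 6.6]
opening: 0.0285
finger_force: 24.8
time_s: 19.55
eef_pos: [0.4818, -0.1557, 0.0822]
orientation: [3.133, -0.006, 0.598]
force: [1.7, -0.1, 0.7]
opening: 0.0287
finger_force: 24.9
[ 0.55365269 -0.15164769  0.022     ] [ 0.56948622 -0.04602967  0.022     ]
at [ 0.4818 -0.1557  0.0822] [179.5  -0.3  34.3]
shift now [4.5  1.53 0.1 ] shift after turn [4.5  1.54 0.06] turn [ 0.09 -0.06 -0.02]
```

```bash
python3 -m pendant '{"increments": [[[1,0,0,0,0,0,0.7],[1,0,0,0,0,0,0.9],[1,0,0,0,0,0,0.9],[1,0,0,0,0,0,0.9],[1,0,0,0,0,0,0.9],[1,0,0,0,0,0,0.9],[1,0,0,0,0,0,0.9],[1,0,0,0,0,0,0.9],[1,0,0,0,0,0,0],[1,0,0,0,0,0,0]]]}' >/dev/null
python3 go.py .6705 -.1147 .08 -8.5
```

```text
at [ 0.4782 -0.154   0.0764] [-180.    -0.    -7.6]
shift now [ 4.64 -1.61 -0.09] shift after turn [ 4.61 -1.68 -0.09] turn [-0.01 -0.01  0.14]
```

```bash
python3 -m pendant '{"increments": [[[1,0.6,-0.2,0,0,0,0.14],[1,0.8,-0.3,0,0,0,0],[1,0.8,-0.3,0,0,0,0],[1,0.8,-0.3,0,0,0,0],[1,0.8,-0.3,0,0,0,0],[1,0.8,-0.28,0,0,0,0],[1,0,0,0,0,0,0],[1,0,0,0,0,0,0]]]}' >/dev/null
python3 go.py .6705 -.1147 .0095 -8.5
python3 -c "
from h import *
cv2.imwrite('pics/c2.png',imaging.read_camera('wrist'))"
```

```text
at [ 0.6702 -0.1145  0.0763] [-180.     0.    -8.5]
shift now [0.01 0.   1.67] shift after turn [0.01 0.   1.67] turn [-0.  0.  0.]
```

View pics/c2.png

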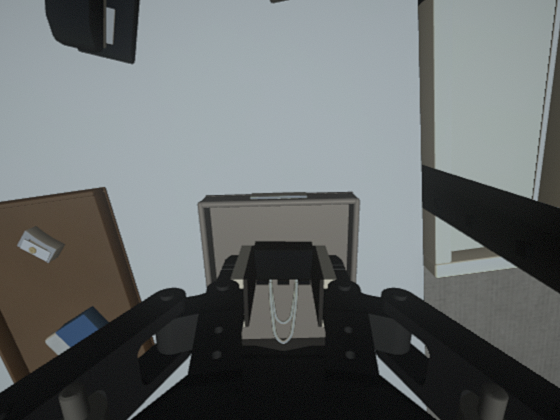

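The clip is held square over the box, whose side walls are at u=203 and 355 and whose far rim is at v≈197. The sharpener (40,245) and eraser (75,330) lie flat in the tray. I'll check the far rim before lowering.

Run:
```python
from h import *
c=cam("wrist",monitor.read_state())
for p in((203,207),(355,207),(280,197)):print(np.round(onz(c,p,.022),4))
```

```text
[ 0.691  -0.0626  0.022 ]
[ 0.6756 -0.1656  0.022 ]
[ 0.6902 -0.1158  0.022 ]
```

```bash
python3 -m pendant '{"increments": [[[1,-0.15,0,0.4,0,0,0],[1,0,0,0.6,0,0,0],[1,0,0,0.4,0,0,0],[1,0,0,0.27,0,0,0],[1,0,0,0,0,0,0],[1,0,0,0,0,0,0]]]}'; python3 -m pendant '{"increments": [[[0.05,0,0,0,0,0,0],[0.05,0,0,0,0,0,0],[0.05,0,0,0,0,0,0],[0.05,0,0,0,0,0,0],[0.05,0,0,-0.5,0,0,0],[0.05,0,0,-1,0,0,0],[-1,0,0,-1,0,0,0],[-1,0,0,0,0,0,0],[-1,0,0,0,0,0,0]]]}'
python3 go.py .452 .113 .11 -30
```

```text
time_s: 22.0
eef_pos: [0.6642, -0.1139, 0.0098]
orientation: [-3.141, -0.001, -0.15]
force: [0.7, 0.5, -0.3]
opening: 0.0286
finger_force: 26.9
time_s: 22.9
eef_pos: [0.6655, -0.1141, 0.1122]
orientation: [-3.141, -0.005, -0.15]
force: [-0.5, 0.2, -1.0]
opening: 0.0815
finger_force: 0.0
at [ 0.6655 -0.1141  0.1122] [-180.    -0.3   -8.6]
shift now [-6.13 -4.82  0.03] shift after turn [-7.46 -2.25  0.05] turn [-0.01 -0.04  3.57]
```

```bash
python3 -m pendant '{"increments": [[[-1,-0.77,-0.6,0,0,0,0],[-1,-0.77,-0.6,0,0,0,0],[-1,-0.77,-0.6,0,0,0,0],[-1,-0.77,-0.6,0,0,0,0],[-1,-0.77,-0.6,0,0,0,0],[-1,-0.77,-0.6,0,0,0,0],[-1,-0.77,-0.6,0,0,0,0],[-1,-0.77,-0.6,0,0,0,0],[-1,0,0,0,0,0,0.9],[-1,0,0,0,0,0,0.9]]]}' >/dev/null;python3 -m pendant '{"increments": [[[-1,0,0,0,0,0,0.9],[-1,0,0,0,0,0,0.87],[-1,0,0,0,0,0,0],[-1,0,0,0,0,0,0]]]}'
python3 look.py d1 .455 .11 .01 60
python3 -c "
import cv2;im=cv2.imread('pics/d1.png');cv2.imwrite('pics/d1c.png',cv2.resize(im[0:340],None,fx=1.4,fy=1.4))"
```

```text
time_s: 24.3
eef_pos: [0.4485, 0.1127, 0.1086]
orientation: [3.141, 0.001, -0.522]
force: [0.1, -1.2, -0.1]
opening: 0.0854
finger_force: 0.0
[0.4485 0.1127 0.1086] [ 1.7997e+02  7.0000e-02 -2.9900e+01]
any [319.2 247.1] rect [409.5 109.6  55.6  30.9  63.2] cen [401.6 102.8]
any [279.4 196.3] rect [462.  108.2  44.1  24.4 150.7] cen [458.5 110.1]
dark [319.8 247.4] rect [408.7 109.   53.8  30.   63.2] cen [401.1 102.5]
dark [279.5 204.2] rect [453.  113.2  22.7  21.6  60.7] cen [452.5 113.4]
```

View pics/d1c.png

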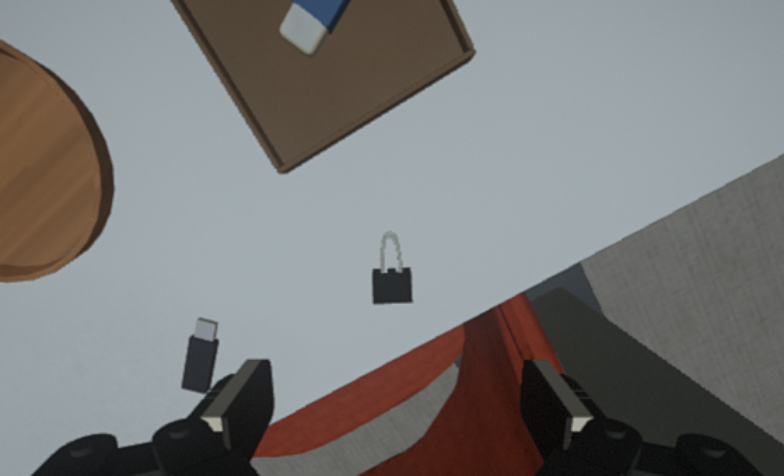

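The smaller clip's black part is at (280,204) in the full picture, with its wires towards tool +x. The eraser is flat in the tray.

```bash
python3 go.py .4522 .1134 .0045 -29.3
```

```text
at [0.4487 0.1127 0.1089] [180.    0.  -29.9]
shift now [ 0.07 -0.06  2.61] shift after turn [ 0.07 -0.06  2.61] turn [ 0.    0.01 -0.1 ]
```

```bash
python3 -m pendant '{"increments": [[[-0.3,0.07,-0.06,0.7,0,0,-0.1],[-0.3,0,0,0.7,0,0,0],[-0.3,0,0,0.7,0,0,0],[-0.3,0,0,0.4,0,0,0],[-0.3,0,0,0.12,0,0,0],[-0.3,0,0,0,0,0,0],[-0.3,0,0,0,0,0,0]]]}'
python3 -m pendant '{"increments": [[[1,0,0,0,0,0,0],[1,0,0,0,0,0,0],[1,0,0,0,0,0,0],[1,0,0,0,0,0,0],[1,0,0,0,0,0,0],[1,0,0,0,0,0,0],[1,0,0,0,0,0,0]]]}' 25
python3 -m pendant '{"increments": [[[1,0,0,-0.3,0,0,0],[1,0,0,-0.7,0,0,0],[1,0,0,-0.8,0,0,-0.7],[1,0,0,0,0,0,-0.9],[1,0,0,0,0,0,-0.9],[1,0,0,0,0,0,-0.9],[1,0,0,0,0,0,0],[1,0,0,0,0,0,0]]]}'
python3 go.py .583 -.1016 .08 -8.5
```

```text
time_s: 25.05
eef_pos: [0.454, 0.1135, 0.0061]
orientation: [-3.14, -0.002, -0.513]
force: [-0.1, 0.6, -0.3]
opening: 0.0554
finger_force: 0.0
time_s: 25.75
eef_pos: [0.4541, 0.1136, 0.0063]
orientation: [-3.14, -0.002, -0.513]
force: [-1.0, -0.0, 6.7]
opening: 0.0221
finger_force: 24.5
time_s: 26.55
eef_pos: [0.453, 0.1135, 0.0774]
orientation: [-3.141, -0.001, -0.159]
force: [0.2, 0.4, 0.1]
opening: 0.0221
finger_force: 24.5
at [0.453  0.1135 0.0774] [-1.8e+02 -1.0e-01 -9.1e+00]
shift now [ 4.06  4.79 -0.06] shift after turn [ 4.01  4.84 -0.07] turn [-0.01 -0.01 -0.1 ]
```

```bash
python3 -m pendant '{"increments": [[[1,0.4,0.5,0,0,0,-0.1],[1,0.6,0.72,0,0,0,0],[1,0.6,0.72,0,0,0,0],[1,0.6,0.72,0,0,0,0],[1,0.6,0.72,0,0,0,0],[1,0.6,0.72,0,0,0,0],[1,0.6,0.72,0,0,0,0],[1,0,0,0,0,0,0],[1,0,0,0,0,0,0]]]}' >/dev/null
python3 go.py .583 -.1016 .010 -8.5
python3 -c "
from h import *
cv2.imwrite('pics/d2.png',imaging.read_camera('wrist'))"
```

```text
at [ 0.5829 -0.1012  0.077 ] [-179.9   -0.    -8.5]
shift now [0.   0.01 1.67] shift after turn [0.   0.01 1.67] turn [-0.01 -0.   -0.01]
```

View pics/d2.png

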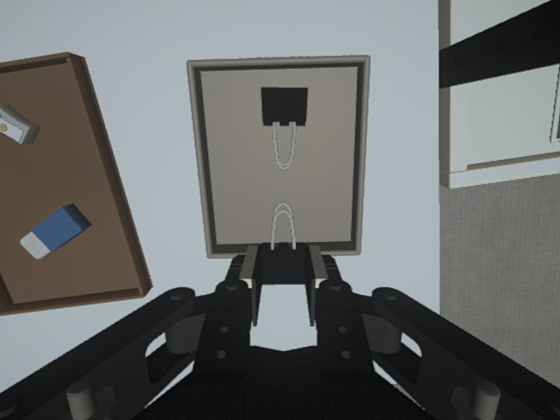

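The first clip lies flat in the far half of the box at (284,105). The second is held with its wires at (284,225), and there is a gap between them. Sharpener and eraser are flat in the tray.

```bash
python3 -m pendant '{"increments": [[[1,0.05,0,0.4,0,0,0],[1,0,0,0.6,0,0,0],[1,0,0,0.4,0,0,0],[1,0,0,0.27,0,0,0],[1,0,0,0,0,0,0],[1,0,0,0,0,0,0]]]}'; python3 -m pendant '{"increments": [[[0.2,0,0,0,0,0,0],[0.2,0,0,0,0,0,0],[0.2,0,0,0,0,0,0],[0.2,0,0,0,0,0,0],[0.2,0,0,-0.5,0,0,0],[0.2,0,0,-1,0,0,0],[-1,0,0,-1,0,0,0],[-1,0,0,0,0,0,0],[-1,0,0,0,0,0,0]]]}'
python3 go.py .472 .244 .11 -46
```

```text
time_s: 28.1
eef_pos: [0.5849, -0.1007, 0.01]
orientation: [-3.141, -0.001, -0.146]
force: [0.7, -0.4, -0.5]
opening: 0.0223
finger_force: 28.9
time_s: 29.0
eef_pos: [0.5859, -0.1014, 0.1122]
orientation: [-3.142, -0.005, -0.147]
force: [0.6, -0.3, -0.5]
opening: 0.0758
finger_force: 0.0
at [ 0.5859 -0.1014  0.1122] [-180.    -0.3   -8.4]
shift now [-4.08 -8.13  0.04] shift after turn [-8.19 -3.95  0.05] turn [-0.01 -0.04  6.27]
```

```bash
python3 -m pendant '{"increments": [[[-1,-0.41,-0.81,0,0,0,0],[-1,-0.41,-0.81,0,0,0,0],[-1,-0.41,-0.81,0,0,0,0],[-1,-0.41,-0.81,0,0,0,0],[-1,-0.41,-0.81,0,0,0,0],[-1,-0.41,-0.81,0,0,0,0],[-1,-0.41,-0.81,0,0,0,0],[-1,-0.41,-0.81,0,0,0,0],[-1,-0.41,-0.81,0,0,0,0],[-1,-0.41,-0.81,0,0,0,0]]]}' >/dev/null;python3 -m pendant '{"increments": [[[-1,0,0,0,0,0,0.9],[-1,0,0,0,0,0,0.9],[-1,0,0,0,0,0,0.9],[-1,0,0,0,0,0,0.9],[-1,0,0,0,0,0,0.9],[-1,0,0,0,0,0,0.9],[-1,0,0,0,0,0,0.87],[-1,0,0,0,0,0,0],[-1,0,0,0,0,0,0]]]}'
python3 look.py u1 .472 .244 .005 60
python3 - <<'E'
from h import *
import pickle
s,im=pickle.load(open("u1.pkl","rb"));r=[]
cv2.imwrite("pics/u1v.png",im)
c=cam("wrist",s)
# dish brown mask centre on rim plane
h=cv2.cvtColor(im,cv2.COLOR_BGR2HSV);m=cv2.inRange(h,(3,70,40),(22,255,255))
ks,_=cv2.findContours(m,cv2.RETR_EXTERNAL,cv2.CHAIN_APPROX_NONE)
for k in ks:
    if cv2.contourArea(k)>1500:
        w=np.float32([onz(c,p[0],.018)[:2]*1000 for p in k if 1<p[0][0]<558 and 1<p[0][1]<418]); print(cv2.fitEllipse(w),cv2.boundingRect(k))
E
```

```text
time_s: 30.9
eef_pos: [0.4691, 0.243, 0.1089]
orientation: [3.14, 0.0, -0.801]
force: [0.3, -0.1, -1.2]
opening: 0.0856
finger_force: 0.0
[0.4691 0.243  0.1089] [ 1.7993e+02  3.0000e-02 -4.5920e+01]
any [331.3 257. ] rect [408.3 247.1  18.1  17.7  47. ] cen [404.4 246.6]
any [279.2 205.4] rect [472.2 243.6  50.8  17.9 133.3] cen [471.7 244.5]
dark [331.7 257.3] rect [407.6 247.1  17.2  16.7  47. ] cen [403.8 246.6]
dark [279.1 210.9] rect [467.8 248.3  38.   16.2 133.4] cen [468.3 248.1]
((302.0888671875, 201.40989685058594), (41.514373779296875, 158.7717742919922), 0.0) (432, 373, 62, 47)
((335.5101318359375, 177.96400451660156), (171.87371826171875, 319.2477111816406), 158.54347229003906) (230, 123, 330, 240)
((623.1765747070312, 270.501220703125), (128.85569763183594, 129.48806762695312), 122.59081268310547) (14, 0, 181, 184)
```

View pics/u1v.png

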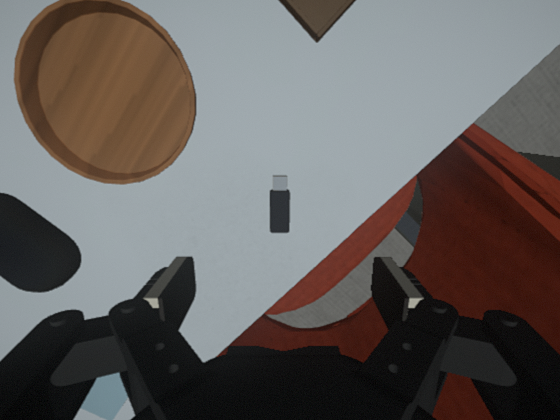

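The USB stick is at (279,205), 50.8 x 17.9 mm (matches). The dish fit gives centre (0.623,0.2705) and 129 mm across (matches).

```bash
python3 go.py .4695 .2455 .0025 -46.7
```

```text
at [0.4693 0.2431 0.1093] [180.    0.  -45.9]
shift now [-0.04 -0.05  2.67] shift after turn [-0.04 -0.04  2.67] turn [0.01 0.   0.13]
```

```bash
python3 -m pendant '{"increments": [[[-0.2,-0.04,-0.05,0.7,0,0,0.13],[-0.2,0,0,0.7,0,0,0],[-0.2,0,0,0.7,0,0,0],[-0.2,0,0,0.4,0,0,0],[-0.2,0,0,0.18,0,0,0],[-0.2,0,0,0,0,0,0],[-0.2,0,0,0,0,0,0]]]}'
python3 -m pendant '{"increments": [[[1,0,0,0,0,0,0],[1,0,0,0,0,0,0],[1,0,0,0,0,0,0],[1,0,0,0,0,0,0],[1,0,0,0,0,0,0],[1,0,0,0,0,0,0],[1,0,0,0,0,0,0]]]}' 25
python3 -m pendant '{"increments": [[[1,0,0,-0.3,0,0,0],[1,0,0,-0.7,0,0,0],[1,0,0,-0.8,0,0,0],[1,0,0,0,0,0,0],[1,0,0,0,0,0,0]]]}'
python3 go.py .620 .2735 .08 -46.7
```

```text
time_s: 31.65
eef_pos: [0.4712, 0.2462, 0.004]
orientation: [-3.139, -0.001, -0.816]
force: [0.2, 0.7, 0.5]
opening: 0.0509
finger_force: 0.0
time_s: 32.35
eef_pos: [0.4714, 0.2463, 0.0044]
orientation: [-3.139, -0.001, -0.817]
force: [0.0, -0.4, 5.9]
opening: 0.0159
finger_force: 25.7
time_s: 32.85
eef_pos: [0.4709, 0.2461, 0.0763]
orientation: [-3.139, -0.001, -0.817]
force: [0.9, -0.5, -0.2]
opening: 0.0158
finger_force: 25.1
at [0.4709 0.2461 0.0763] [-1.798e+02 -1.000e-01 -4.680e+01]
shift now [ 2.05 -3.19 -0.08] shift after turn [ 2.06 -3.18 -0.09] turn [-0.03 -0.01 -0.02]
```

```bash
python3 -m pendant '{"increments": [[[1,0.3,-0.5,0,0,0,0],[1,0.45,-0.7,0,0,0,0],[1,0.45,-0.7,0,0,0,0],[1,0.45,-0.7,0,0,0,0],[1,0.4,-0.59,0,0,0,0],[1,0,0,0,0,0,0],[1,0,0,0,0,0,0]]]}' >/dev/null
python3 go.py .620 .2735 .009 -46.7
python3 -c "
from h import *
cv2.imwrite('pics/u2.png',imaging.read_camera('wrist'))"
```

```text
at [0.6183 0.273  0.0733] [ 1.799e+02  1.000e-01 -4.680e+01]
shift now [ 0.02 -0.04  1.61] shift after turn [ 0.02 -0.04  1.61] turn [ 0.02  0.01 -0.02]
```

View pics/u2.png

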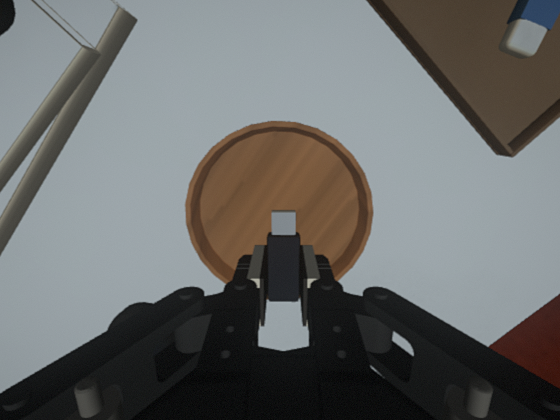

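The stick is held level at (284,260) over the dish. I'll lower, release and back away.

```bash
python3 -m pendant '{"increments": [[[1,0.02,-0.04,0.4,0,0,0],[1,0,0,0.6,0,0,0],[1,0,0,0.4,0,0,0],[1,0,0,0.2,0,0,0],[1,0,0,0,0,0,0],[1,0,0,0,0,0,0]]]}'; python3 -m pendant '{"increments": [[[0.2,0,0,0,0,0,0],[0.2,0,0,0,0,0,0],[0.2,0,0,0,0,0,0],[0.2,0,0,0,0,0,0],[0.2,0,0,-0.5,0,0,0],[0.2,0,0,-1,0,0,0],[-1,0,0,-1,0,0,0],[-1,-0.5,0.5,-1,0,0,0],[-1,-0.5,0.5,-1,0,0,0],[-1,0,0,0,0,0,0]]]}'
python3 -m pendant '{"increments": [[[-1,0,0.9,0,0,0,0],[-1,0,0.9,0,0,0,0],[-1,0,0.9,0,0,0,0],[-1,0,0,0,0,0,0],[-1,0,0,0,0,0,0]]]}'
python3 -c "
from h import *
a=imaging.read_camera('wrist');t=imaging.read_camera('top')[120:260,130:450]
cv2.imwrite('pics/f.png',cv2.vconcat([a[:320],cv2.resize(t,(560,245))]))"
```

```text
time_s: 34.2
eef_pos: [0.6216, 0.2742, 0.0118]
orientation: [-3.14, -0.001, -0.817]
force: [-0.2, -0.1, -0.6]
opening: 0.0157
finger_force: 26.6
time_s: 35.2
eef_pos: [0.5659, 0.2775, 0.2]
orientation: [-3.129, -0.005, -0.815]
force: [0.6, -0.6, 1.2]
opening: 0.0855
finger_force: 0.0
time_s: 35.7
eef_pos: [0.4857, 0.2016, 0.1911]
orientation: [-3.14, -0.001, -0.818]
force: [-0.2, 0.8, 0.4]
opening: 0.0851
finger_force: 0.0
```

View pics/f.png

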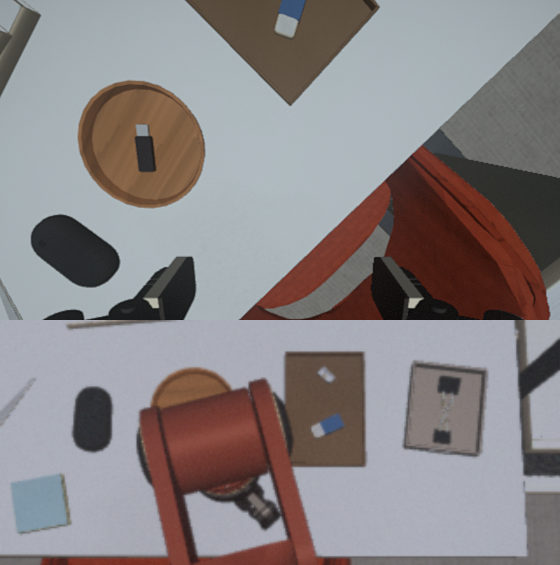

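The USB stick is in the dish at (145,148), the eraser and sharpener are in the tray, and both clips are in the box with the two apart. The mouse and notes look unmoved.

```bash
python3 -c "
from rig import order; print(order.hand_in())"
```

```text
the job is handed in; nothing more can be done
None
```

The job is handed in: the eraser and sharpener are in the leather tray, both binder clips in the grey box and the memory stick in the dish, all lying flat in the last pictures, with the mouse and sticky notes left alone, at about 36 s of robot time.

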